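# Rebalance a centrifuge rotor: bring each tube opposite its twin

### The job

The six blood tubes in the centrifuge rotor are loaded out of balance. Rearrange them so that every tube sits directly across the rotor from the other tube with the same cap colour; the free wells of the white tube stand are there to park a tube while you make room. Finish with all six tubes fully down in the rotor's buckets, keep every tube upright all the while, and leave the red-capped tube where it is.

Things in the scene. Friction and masses are not known exactly. Their poses are not given: they have to be found in the camera images.
- tube_purple_1: One of the two purple-capped blood tubes: clear body 13 mm thick with a label, purple cap 16 mm thick and 21 mm high at the top, 89 mm tall in all, 15 g. Stands upright in a rotor bucket at the start, its cap standing clear above the bucket. Origin: centre of its foot; z along the tube to the cap.
- tube_purple_2: The other of the two purple-capped blood tubes: clear body 13 mm thick with a label, purple cap 16 mm thick and 21 mm high at the top, 89 mm tall in all, 15 g. Stands upright in a rotor bucket at the start, its cap standing clear above the bucket. Origin: centre of its foot; z along the tube to the cap.
- tube_orange_1: One of the two orange-capped blood tubes: clear body 13 mm thick with a label, orange cap 16 mm thick and 21 mm high at the top, 89 mm tall in all, 15 g. Stands upright in a rotor bucket at the start, its cap standing clear above the bucket. Origin: centre of its foot; z along the tube to the cap.
- tube_orange_2: The other of the two orange-capped blood tubes: clear body 13 mm thick with a label, orange cap 16 mm thick and 21 mm high at the top, 89 mm tall in all, 15 g. Stands upright in a rotor bucket at the start, its cap standing clear above the bucket. Origin: centre of its foot; z along the tube to the cap.
- tube_teal_1: One of the two teal-capped blood tubes: clear body 13 mm thick with a label, teal cap 16 mm thick and 21 mm high at the top, 89 mm tall in all, 15 g. Stands upright in a rotor bucket at the start, its cap standing clear above the bucket. Origin: centre of its foot; z along the tube to the cap.
- tube_teal_2: The other of the two teal-capped blood tubes: clear body 13 mm thick with a label, teal cap 16 mm thick and 21 mm high at the top, 89 mm tall in all, 15 g. Stands upright in a rotor bucket at the start, its cap standing clear above the bucket. Origin: centre of its foot; z along the tube to the cap.
- rotor: Metal six-place centrifuge rotor on a low fixed stand; turns stiffly (0.25 N m). Origin: on its vertical axis at bench-top height. Six steel buckets, centres 52 mm from the axis, 60 deg apart, one on the rotor's +x. Bucket mouths z = 74 mm: funnel 31 mm wide narrowing in 16 mm to a 16 mm bore; floor z = 30 mm. Black nut in the middle, top z = 83 mm. All buckets hold a tube at the start.
- tube_stand: Fixed white tube stand, 60 x 186 mm, two blue strips, four wells in a row along its y at y = -66, -22, 22, 66 mm. Origin: centre of its underside on the bench. Well mouths z = 56 mm: funnel 31 mm wide narrowing in 16 mm to a 16 mm bore; floors z = 10 mm. The well at y = +66 mm (its left end seen from the robot) holds the red-capped tube; three are free.
- tube_red: Red-capped blood tube, same size and origin as the others, waiting in an end well of the tube stand. It is not part of this spin and stays there.

How it is judged:
By the outcome, as a careful person would: the job done as asked, in the order asked, and still so for the second after the job is handed in, with the robot touching nothing.
It also fails if it takes over 96 s, if anything falls off the work surface, if the arm or the gripper's body presses on something with over 40 N, if the wrist force passes 120 N, or if a joint passes its speed limit or range.

### The arm

A 6-joint arm with a two-finger parallel gripper is mounted at the origin on a cart in front of the work surface, level with it; the furniture and walls round the work are solid. World frame = base frame: x ahead of the robot, y to its left, z up, the work surface at z = 0. Lengths are in m, angles in rad, forces in N, time in s.
With the tool pointing down it reaches from about 0.375 to 0.9 m from the base axis. Payload 3.1 kg.
Tool frame: the origin (TCP) lies midway between the tips of the shut fingers; the grasp point (between the pads) lies 19 mm behind it; z points along the fingers, y is the line along which they close (so a half turn about z gives the same grasp; the last joint's range is limited). The gripper opens to 87 mm and grips with 3 to 60 N. Pads are 19 mm wide; open, the fingers measure 117 mm over their backs; the gripper's body (75 mm by 190 mm) begins 51 mm behind the grasp point.
Start: joints at [-1.28, 0.527, 1.433, -0, 1.181, -0.178], TCP at [0.283, -0.557, 0.201] pointing down, gripper open.
Joint ranges: [-3.08, 3.08], [-0.75, 2.2], [0.22, 2.44], [-1.43, 4.57], [0, 2.65], [-2.85, 2.85]. Speed limits (rad/s): [2.79, 2.79, 3.14, 3.14, 3.14, 3.14].

### API

Orientations are given as a unit quaternion [x, y, z, w].
In Python, from rig import status, imaging, order gives the robot as it stands.
- The arm moves only by the tool arm_command, never from a script. Its argument "deltas" is one flat list of numbers, 5 for each row, row after row: the opening, from -1 (shut) to 1 (fully open), so that 0 is half open, then the shift along the tool's x, y, z in m, then the turn about the tool's z in rad. In form: [gripper, tx, ty, tz, roll, gripper, tx, ty, tz, roll, ...]. A call has 1 to 12 rows; each row shifts and turns the commanded pose from where the row before left it, along the tool's axes as they then stand; what a row does not reach is not made up. A row lasts 1/8 s, in which the tool goes at most 62.5 mm and 10.7 degrees, less where a joint would pass 70% of its speed; a pose out of reach is approached as far as the arm can. A call with a gripper value outside its range is refused whole. The fingers move at their own pace and stop on an object; "newtons" is the grip in N (left out, the last holds). Time passes only in rows, so rows that do not move let the fingers close. It gives the time, the measured TCP pose, the force, the opening and the grip force at its end, in the units of the state.
- status.get_obs(): the state, without advancing time (a new reading comes with each control period).
- imaging.camera(name): name is "scene" or "top" or "wrist"; returns (picture, depth): 480x640x3 uint8, red, green, blue; 480x640 float32, m along the optical axis (not along the pixel's ray), 0 where there is no reading.
- imaging.camera_params(name): a dict with "intrinsics" (3x3 intrinsics, pixels), "camera_from_world" (4x4, takes a point from world to camera coordinates). Camera axes: x right, y up, looking along -z (the intrinsics and any distortion apply to the point x, -y, -z); pixel columns grow to the right and rows downward; lengths in m; the calibration is good to about 2 mm. A picture is of the moment at which its call begins: read the wrist's pose just before it. camera_params takes no time and is no camera call; for the wrist camera it gives the pose at the moment of the call.
- order.hand_in(): hands the job in; it is judged then, once.
The state is a dict: "time": time; "q": joint angles; "joint_velocities": joint speeds; "joint_torque": joint torques, N m; "position": TCP position; "tool_rot": TCP orientation; "ft_force": force on the tool from outside, world axes, zero at the start; "moment": the same for the moment, N m; "grip_width": finger opening in m; "grip_force": force on a finger pad.
Only numpy, scipy, OpenCV 4.12 (cv2) and the standard library are available. Lean on these libraries where they do the work, as an engineer would, in place of code of your own. Each camera call takes 0.05 s, during which the arm holds its last target. There are 200 camera calls.

## Working session

There is one attempt and no reset: what is moved stays moved. The work goes in short steps, Python scripts to look and compute and a tool call to move; the robot and the scene stay as the last step left them, time stands still between calls to the robot, and variables do not carry over. Pictures are saved under pics/ and viewed, at most 14 in all, crops included, and the job is handed in when it is done.

Besides the shell and the picture viewer there is one more tool, called after ">>>" as name(argument=value, ...), one argument or row to a line, values as JSON. arm_command: Moves the arm, as the interface text tells. Its arguments: {"type":"object","properties":{"deltas":{"type":"array"},"newtons":{"type":"number"}},"required":["deltas"]}

```bash
mkdir -p pics
python3 - <<'E'
from rig import status, imaging
import cv2, numpy as np
print(status.get_obs())
for n in ["top","scene"]:
    p,d=imaging.camera(n); cv2.imwrite(f"pics/{n}0.png",p[:,:,::-1]); np.savez(f"{n}0.npz",p=p,d=d)
    c=imaging.camera_params(n); print(n,c)
E
```

```text
{'time': 0.0, 'q': array([-1.27949792e+00,  5.28458642e-01,  1.43388870e+00, -3.10673634e-05,
        1.18141518e+00, -1.78488556e-01]), 'joint_velocities': array([-4.08837043e-05,  1.19061418e-03,  1.49729079e-03, -4.26866622e-04,
       -2.87851172e-04, -6.16243902e-04]), 'joint_torque': array([-2.41142388e-04, -4.40042531e+01, -1.76596624e+01,  6.32887823e-02,
        5.79840993e-02, -1.70906542e-04]), 'position': array([ 0.28273221, -0.55652063,  0.20048065]), 'tool_rot': array([ 9.72537189e-01,  2.32745008e-01, -7.55047622e-05, -1.08239771e-03]), 'ft_force': array([ 0.04819516,  0.47813353, -0.27845225]), 'moment': array([ 0.01706732,  0.00210772, -0.03505129]), 'grip_force': 0.0, 'grip_width': 0.0868905250971752}
top {'intrinsics': array([[520.00662781,   0.        , 319.20047402],
       [  0.        , 520.00662781, 236.70296051],
       [  0.        ,   0.        ,   1.        ]]), 'camera_from_world': array([[-0.01855903, -0.99922707, -0.03465297,  0.01867886],
       [ 0.99905089, -0.0198995 ,  0.03874706, -0.57875598],
       [-0.03940669, -0.03390098,  0.998648  , -0.87158008],
       [ 0.        ,  0.        ,  0.        ,  1.        ]])}
scene {'intrinsics': array([[520.58863751,   0.        , 321.97768945],
       [  0.        , 520.58863751, 250.92536815],
       [  0.        ,   0.        ,   1.        ]]), 'camera_from_world': array([[-0.66816299, -0.74378259, -0.01859245,  0.37159652],
       [ 0.45704866, -0.43004302,  0.77856889, -0.29289766],
       [-0.58708154,  0.51171326,  0.62728367, -0.53569744],
       [ 0.        ,  0.        ,  0.        ,  1.        ]])}
```

View pics/top0.png

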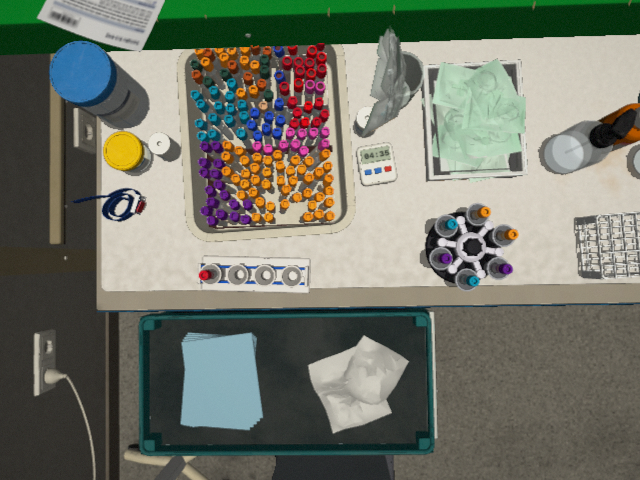

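View pics/scene0.png

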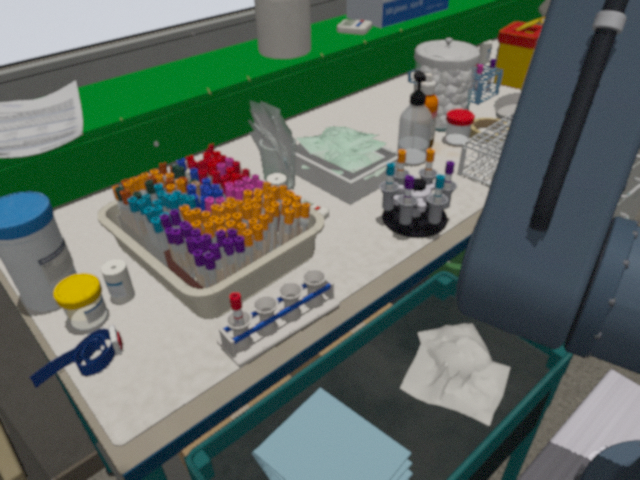

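The top view shows the rotor at about (473,247). Clockwise, the caps are T(451,224), O(484,212), O(511,235), P(505,269), T(473,281) and P(445,258). The stand runs from (205,274) to (310,274), with the red tube at its left end. My plan is to park O from slot 2 in the stand, move P from slot 3 to 2, move T from slot 4 to 3, then put O in slot 4.

```bash
cat > h.py <<'E'
import numpy as np, cv2
from rig import status, imaging
from scipy.optimize import least_squares
def ray(c,uv,z):
    K,T=c["intrinsics"],c["camera_from_world"]; R,t=T[:3,:3],T[:3,3]
    uv=np.atleast_2d(uv).astype(float)
    d=np.c_[(uv[:,0]-K[0,2])/K[0,0],-(uv[:,1]-K[1,2])/K[1,1],-np.ones(len(uv))]@R
    o=-R.T@t
    return (o+d*((z-o[2])/d[:,2])[:,None])[:,:2]
def proj(c,P):
    K,T=c["intrinsics"],c["camera_from_world"]; q=np.atleast_2d(P)@T[:3,:3].T+T[:3,3]
    return np.c_[K[0,2]-K[0,0]*q[:,0]/q[:,2],K[1,2]+K[1,1]*q[:,1]/q[:,2]]
HUE={"orange":(8,22),"teal":(86,102),"purple":(130,152),"red":(-6,5)}
def caps(p,smin=120,amin=25,vmin=60):
    h=cv2.cvtColor(p,cv2.COLOR_RGB2HSV).astype(int); out=[]
    hh=np.where(h[...,0]>170,h[...,0]-180,h[...,0])
    for n,(a,b) in HUE.items():
        m=((hh>=a)&(hh<=b)&(h[...,1]>smin)&(h[...,2]>vmin)).astype(np.uint8)
        k,l,s,ce=cv2.connectedComponentsWithStats(m)
        out+=[(n,int(s[i,4]),*ce[i].round(1)) for i in range(1,k) if s[i,4]>=amin]
    return out
def fit(pts):
    # rotor centre and phase from cap centres
    pts=np.array(pts)
    c0=pts.mean(0); a=np.arctan2(*(pts-c0).T[::-1]); ph=np.angle(np.exp(6j*a).mean())/6
    def res(v):
        b=np.arctan2(pts[:,1]-v[1],pts[:,0]-v[0]); k=np.round((b-v[2])/(np.pi/3))
        t=v[2]+k*np.pi/3
        return (pts-v[:2]-.052*np.c_[np.cos(t),np.sin(t)]).ravel()
    r=least_squares(res,[*c0,ph]); return r.x, np.abs(r.fun).reshape(-1,2)
E
python3 - <<'E'
from h import *
p=np.load("top0.npz")["p"]; c=imaging.camera_params("top")
L=[x for x in caps(p) if 425<x[2]<525 and 200<x[3]<295]
for x in L: print(x,ray(c,x[2:],.117))
v,r=fit(ray(c,[x[2:] for x in L],.117)); print("rotor",v,r.max())
print([x for x in caps(p) if x[0]=="red" and x[3]>255])
# stand: white funnel circles/blue strips
h=cv2.cvtColor(p,cv2.COLOR_RGB2HSV)
m=cv2.inRange(h,(100,120,60),(125,255,255)); m[:250]=0; m[300:]=0; m[:,:190]=0;m[:,330:]=0
y,x=np.nonzero(m); print("blue",x.min(),x.max(),y.min(),y.max())
print(ray(c,[[204.5,274],[240,275],[265.5,275.5],[291.5,276]],.056), ray(c,[[204.5,274]],.097))
cv2.imwrite("pics/stand0.png",cv2.resize(p[200:300,190:540,::-1],None,fx=2.28,fy=2.28,interpolation=2))
E
```

```text
('orange', 120, np.float64(483.4), np.float64(212.0)) [[ 0.60662294 -0.24011682]]
('orange', 123, np.float64(510.8), np.float64(234.2)) [[ 0.57290744 -0.27914331]]
('teal', 97, np.float64(451.3), np.float64(223.9)) [[ 0.58994681 -0.19245091]]
('teal', 96, np.float64(473.0), np.float64(280.4)) [[ 0.50582336 -0.2218306 ]]
('purple', 84, np.float64(445.9), np.float64(258.2)) [[ 0.5392684  -0.18308269]]
('purple', 77, np.float64(506.5), np.float64(268.8)) [[ 0.52203302 -0.27121822]]
rotor [ 0.55610033 -0.23130709 -0.18473151] 0.0012066346533943298
[('red', 106, np.float64(204.8), np.float64(274.6))]
blue 201 303 265 284
[[0.52048005 0.19310934]
 [0.517858   0.13526828]
 [0.51633398 0.09388993]
 [0.51480128 0.05184799]] [[0.52164166 0.18255871]]
```

View pics/stand0.png

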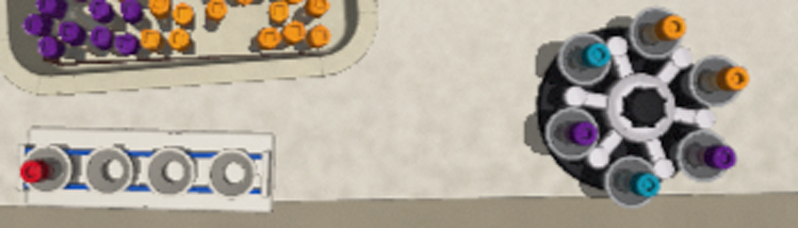

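```bash
cat >> h.py <<'E'
C=np.array([.5561,-.2313]); PH=-.1847
def slot(k):  # 1..6: angle PH-(k-1)*60deg
    a=PH-(k-1)*np.pi/3; return C+.052*np.array([np.cos(a),np.sin(a)]),a
def go(xy,z,yang=None):
    """print roll first, then total tool-frame shift"""
    s=status.get_obs(); q=s["tool_rot"]; xa=2*np.arctan2(q[1],q[0]); p=s["position"]
    roll=0
    if yang is not None:
        roll=(xa-(yang+np.pi/2)+np.pi/2)%np.pi-np.pi/2
    x=xa-roll; d=np.r_[xy,z]-p
    print("t",round(s["time"],2),"roll",round(roll,3),"tx,ty,tz",np.round([d[0]*np.cos(x)+d[1]*np.sin(x),d[0]*np.sin(x)-d[1]*np.cos(x),-d[2]],4),"xang",round(np.degrees(xa),1),"q6",s["q"][5].round(2),"w",round(s["grip_width"],4))
E
python3 -c "
from h import *
c,a=slot(2); print(c,np.degrees(a)); go(c,.26,a)"
```

```text
[ 0.57338733 -0.28034231] -70.58253047606631
t 0.1 roll 0.131 tx,ty,tz [ 0.3659 -0.1639 -0.0594] xang 26.9 q6 -0.18 w 0.0872
```

>>> arm_command(
  deltas=[-0.2,0,0,-0.03,0.131,-0.2,0,0,-0.03,0,-0.2,0.04,-0.018,0,0,-0.2,0.04,-0.018,0,0,-0.2,0.04,-0.018,0,0,-0.2,0.04,-0.018,0,0,-0.2,0.04,-0.018,0,0,-0.2,0.04,-0.018,0,0,-0.2,0.04,-0.018,0,0,-0.2,0.04,-0.018,0,0,-0.2,0.04,-0.018,0,0,-0.2,0.006,-0.002,0,0],
  newtons=10,
)

```text
time: 1.6
position: [0.575, -0.2784, 0.2608]
tool_rot: [0.985, 0.17, -0.0, -0.001]
ft_force: [-0.3, -0.6, -0.4]
grip_width: 0.0347
grip_force: 0.0
```

Run:
```python
from h import *
c,a=slot(2); go(c,.26,a)
cp=imaging.camera_params("wrist"); p,d=imaging.camera("wrist"); cv2.imwrite("pics/w1.png",p[:,:,::-1]); np.savez("w1.npz",p=p,d=d)
T=cp["camera_from_world"]; print(-T[:3,:3].T@T[:3,3], -T[2,:3])
for k in range(1,7):
  print(k,proj(cp,[*slot(k)[0],.119]).round(0))
for x in caps(p,amin=150): print(x,ray(cp,x[2:],.119))
```

```text
t 1.6 roll 0.004 tx,ty,tz [-0.0022  0.0013  0.0008] xang 19.6 q6 0.6 w 0.0347
[ 0.64986508 -0.25334757  0.4440863 ] [-0.26950477 -0.09489768 -0.95831185]
1 [[292. 184.]]
2 [[321. 233.]]
3 [[294. 277.]]
4 [[241. 277.]]
5 [[210. 232.]]
6 [[235. 184.]]
('orange', 5294, np.float64(35.3), np.float64(47.4)) [[ 0.64126723 -0.0089653 ]]
('orange', 637, np.float64(571.3), np.float64(105.6)) [[ 0.74927407 -0.44297028]]
('orange', 644, np.float64(576.2), np.float64(152.8)) [[ 0.71689719 -0.46733098]]
('orange', 257, np.float64(296.7), np.float64(182.5)) [[ 0.60972393 -0.2440903 ]]
('orange', 247, np.float64(324.2), np.float64(229.8)) [[ 0.57687874 -0.28224757]]
('orange', 502, np.float64(230.9), np.float64(350.5)) [[ 0.42298938 -0.23459559]]
('orange', 508, np.float64(410.9), np.float64(350.7)) [[ 0.48581119 -0.41075912]]
('orange', 6988, np.float64(375.3), np.float64(407.1)) [[ 0.4080198  -0.40253923]]
('teal', 268, np.float64(240.9), np.float64(181.9)) [[ 0.59332237 -0.19659157]]
('teal', 763, np.float64(130.8), np.float64(238.5)) [[ 0.50754538 -0.11332634]]
('teal', 271, np.float64(245.8), np.float64(273.7)) [[ 0.51004475 -0.22539011]]
('purple', 257, np.float64(216.4), np.float64(229.0)) [[ 0.54365556 -0.1870185 ]]
('purple', 225, np.float64(297.8), np.float64(273.3)) [[ 0.52744505 -0.27281308]]
('red', 3131, np.float64(596.3), np.float64(195.5)) [[ 0.69029214 -0.50435317]]
```

View pics/w1.png

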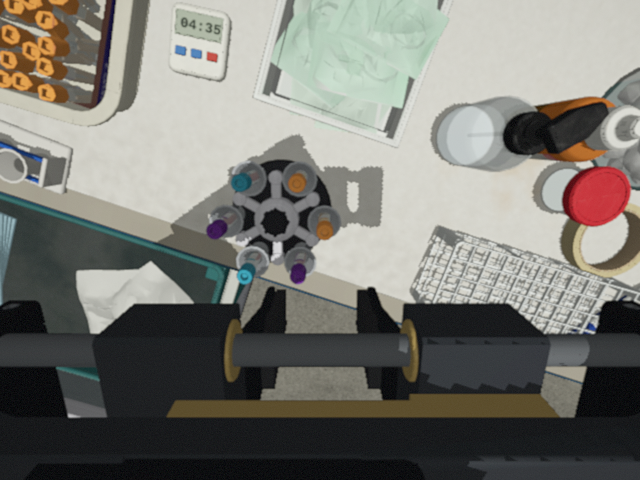

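The wrist view shows the rotor unobstructed, with its centre at about (275,222), and the fingers below it. I'll use depth to isolate the cap tops, which removes the bias from the visible cap sides.

```bash
cat >> h.py <<'E'
def cloud(c,d):
    K,T=c["intrinsics"],c["camera_from_world"]; v,u=np.mgrid[:480,:640]
    X=np.stack([(u-K[0,2])/K[0,0]*d,-(v-K[1,2])/K[1,1]*d,-d],-1)
    return (X-T[:3,3])@T[:3,:3]
def tops(c,p,d,zt,ctr,rad,tol=.006):
    W=cloud(c,d); m=(np.abs(W[...,2]-zt)<tol)&(np.hypot(*(W[...,:2]-ctr).transpose(2,0,1))<rad)&(d>0)
    k,l,s,ce=cv2.connectedComponentsWithStats(m.astype(np.uint8)); out=[]
    for i in range(1,k):
        if s[i,4]<30: continue
        w=W[l==i]; e=cv2.minEnclosingCircle(np.argwhere(l==i)[:,::-1].astype(np.float32))
        out.append((ray(c,ce[i],zt)[0].round(4),int(s[i,4]),round(float(np.median(w[:,2])),4),np.round(e[0],0)))
    return out
E
python3 - <<'E'
from h import *
for n,f in (("top","top0"),("wrist","w1")):
    z=np.load(f+".npz"); c=imaging.camera_params(n); L=tops(c,z["p"],z["d"],.119,C,.08)
    for x in L: print(n,x)
    if len(L)>4: print(fit([x[0] for x in L]))
    W=cloud(c,z["d"])
    m=(np.hypot(*(W[...,:2]-C).transpose(2,0,1))<.08); print(np.histogram(W[m][:,2],bins=np.arange(0,.14,.01)))
E
```

```text
top (array([ 0.6073, -0.2419]), 97, 0.1187, array([485., 212.]))
top (array([ 0.5904, -0.1932]), 94, 0.1182, array([452., 224.]))
top (array([ 0.5733, -0.281 ]), 95, 0.1183, array([512., 234.]))
top (array([ 0.5395, -0.1833]), 91, 0.1186, array([446., 258.]))
top (array([ 0.5225, -0.2711]), 94, 0.1188, array([507., 269.]))
top (array([ 0.5057, -0.2224]), 91, 0.1188, array([474., 281.]))
(array([ 0.55645   , -0.23215   , -0.19115701]), array([[2.02823472e-04, 1.29737623e-04],
       [1.32515500e-04, 3.23173251e-04],
       [1.20307972e-04, 3.02910873e-04],
       [2.03079724e-05, 3.02910873e-04],
       [1.32515500e-04, 3.23173251e-04],
       [3.02823472e-04, 1.29737623e-04]]))
(array([1539,  626,    9,   72,   46,  185, 1785, 1080,  326,   22,  116,
        513,  122,    0]), array([0.  , 0.01, 0.02, 0.03, 0.04, 0.05, 0.06, 0.07, 0.08, 0.09, 0.1 ,
       0.11, 0.12, 0.13, 0.14]))
wrist (array([ 0.592, -0.196]), 236, 0.1185, array([239., 182.]))
wrist (array([ 0.6087, -0.2446]), 224, 0.1185, array([296., 183.]))
wrist (array([ 0.5416, -0.1862]), 221, 0.1184, array([214., 230.]))
wrist (array([ 0.5751, -0.2833]), 208, 0.1184, array([324., 231.]))
wrist (array([ 0.5079, -0.2249]), 208, 0.1182, array([244., 275.]))
wrist (array([ 0.5247, -0.2735]), 201, 0.1184, array([297., 275.]))
(array([ 0.55833333, -0.23475   , -0.19195267]), array([[4.47086186e-04, 4.96042684e-04],
       [6.78279722e-04, 7.03552469e-05],
       [1.97860202e-04, 6.16397930e-04],
       [1.64526869e-04, 6.16397930e-04],
       [6.11613055e-04, 7.03552469e-05],
       [4.80419519e-04, 4.96042684e-04]]))
(array([2128,  951,   11,  132,  129,  424, 3814, 2092,  689,   64,  279,
       1455,   49,    0]), array([0.  , 0.01, 0.02, 0.03, 0.04, 0.05, 0.06, 0.07, 0.08, 0.09, 0.1 ,
       0.11, 0.12, 0.13, 0.14]))
```

```bash
sed -i 's/^C=.*/C=np.array([.5574,-.2335]); PH=-.1915/' h.py
python3 - <<'E'
from h import *
c,a=slot(2); cp=imaging.camera_params("wrist"); p,d=imaging.camera("wrist"); np.savez("w2.npz",p=p,d=d)
L=tops(cp,p,d,.1185,C,.08); print(fit([x[0] for x in L])[0])
s=status.get_obs(); print(s["position"]); print(proj(cp,[s["position"]]))
W=cloud(cp,d); R=cv2.Rodrigues(np.zeros(3))[0]
q=s["tool_rot"]; xa=2*np.arctan2(q[1],q[0]); yv=np.array([np.sin(xa),-np.cos(xa)]); xv=np.array([np.cos(xa),np.sin(xa)])
# fingertip points in tool frame
D=W-s["position"]; m=(np.abs(D[...,2]-.006)<.01)&(np.abs(D[...,:2]@xv)<.03)&(np.abs(D[...,:2]@yv)<.06)&(d>0)
t=np.c_[D[m][:,:2]@xv,D[m][:,:2]@yv,D[m][:,2]]; print(len(t))
for s_ in (-1,1):
    u=t[t[:,1]*s_>0]; print(np.percentile(u,[1,50,99],axis=0).round(4))
go(c,.26,a)
E
```

```text
[ 0.55855    -0.234      -0.19038277]
[ 0.57370188 -0.28026667  0.26085957]
[[319.76956721 292.72019859]]
0Traceback (most recent call last):
  File "<stdin>", line 11, in <module>
    return _quantile_unchecked(
        a, q, axis, out, overwrite_input, method, keepdims, weights)
    return _ureduce(a,
                    func=_quantile_ureduce_func,
    ...<5 lines>...
                    overwrite_input=overwrite_input,
                    method=method)
    r = func(a, **kwargs)
    result = _quantile(arr,
                       quantiles=q,
    ...<2 lines>...
                       out=out,
                       weights=wgt)
    slices_having_nans = np.isnan(arr[-1, ...])
                                  ~~~^^^^^^^^^
IndexError: index -1 is out of bounds for axis 0 with size 0
```

>>> arm_command(
  deltas=[-0.2,0,0.0024,0.03,0,-0.2,0,0,0.03,0,-0.2,0,0,0.03,0,-0.2,0,0,0.03,0,-0.2,0,0,0.025,0,-0.2,0,0,0.024,0,-0.2,0,0,0,0],
)

```text
time: 2.58
position: [0.5718, -0.2835, 0.0904]
tool_rot: [0.986, 0.168, -0.002, -0.002]
ft_force: [0.8, 0.5, -0.2]
grip_width: 0.0348
grip_force: 0.0
```

Run:
```python
from h import *
c,a=slot(2); go(c,.092,a); print(status.get_obs()["ft_force"])
p,d=imaging.camera("wrist"); cv2.imwrite("pics/w3.png",p[120:400,140:540,::-1].repeat(2,0).repeat(2,1))
```

```text
t 2.58 roll 0.005 tx,ty,tz [ 0.0027  0.     -0.0016] xang 19.3 q6 0.6 w 0.0348
[ 0.83229815  0.49965758 -0.21371171]
```

View pics/w3.png

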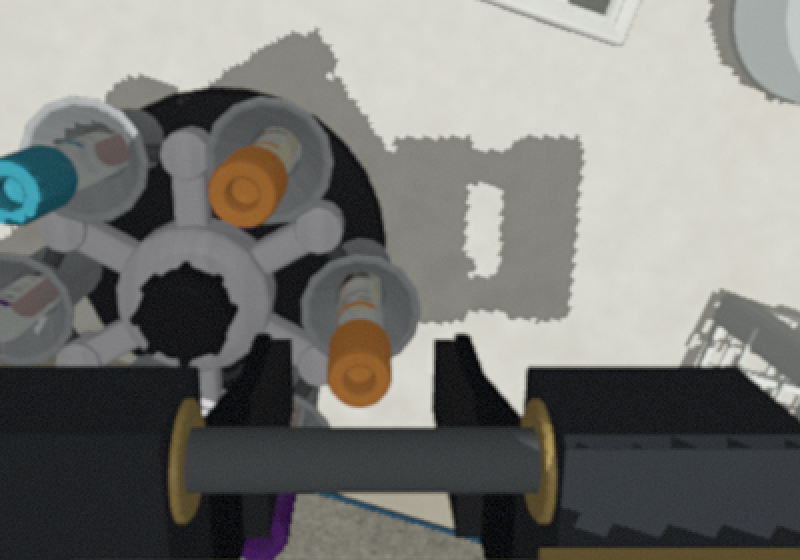

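The cap (x 328–392) sits midway between the finger faces (290 and 435), so I'm closing now.

>>> arm_command(
  deltas=[-0.2,0.001,0,0,0,-1,0,0,0,0,-1,0,0,0,0,-1,0,0,0,0,-1,0,0,0,0],
  newtons=12,
)

```text
time: 3.25
position: [0.5757, -0.2829, 0.0929]
tool_rot: [0.986, 0.169, 0.0, 0.0]
ft_force: [-0.2, 0.1, 1.8]
grip_width: 0.0153
grip_force: 12.0
```

Run:
```python
from h import *
c,a=slot(2); go(c,.092,a); s=status.get_obs(); print(s["position"],s["ft_force"],s["grip_force"])
```

```text
t 3.25 roll 0.007 tx,ty,tz [-0.0012 -0.0007  0.0009] xang 19.4 q6 0.6 w 0.0153
[ 0.57570775 -0.28294491  0.09294565] [-0.21803509  0.11276418  1.80748701] 12.007471024990082
```

>>> arm_command(
  deltas=[-1,0,0,-0.02,0,-1,0,0,-0.03,0,-1,0,0,-0.035,0,-1,0,0,-0.035,0,-1,0.007,-0.042,0,0,-1,0.007,-0.042,0,0,-1,0.007,-0.042,0,0,-1,0.007,-0.042,0,0,-1,0.007,-0.042,0,0,-1,0.007,-0.042,0,0,-1,0.006,-0.042,0,0,-1,0.006,-0.042,0,0],
)

```text
time: 4.75
position: [0.5142, 0.0534, 0.2124]
tool_rot: [0.986, 0.169, 0.0, -0.0]
ft_force: [0.9, 0.3, -0.1]
grip_width: 0.0155
grip_force: 12.0
```

Run:
```python
from h import *
imaging.camera("top")
go([.515,.052],.213); s=status.get_obs(); print(s["position"],s["ft_force"],s["grip_force"])
cp=imaging.camera_params("wrist"); p,d=imaging.camera("wrist"); np.savez("w4.npz",p=p,d=d,T=cp["camera_from_world"])
cv2.imwrite("pics/w4.png",p[:,:,::-1])
S=np.array([.518,.118])
print(tops(cp,p,d,.0985,S,.12)); print(tops(cp,p,d,.0555,S,.12,.003))
z=np.load("top0.npz"); ct=imaging.camera_params("top")
print(tops(ct,z["p"],z["d"],.0985,S,.12)); print(tops(ct,z["p"],z["d"],.0555,S,.12,.003))
```

```text
t 4.8 roll 0 tx,ty,tz [ 0.001   0.0068 -0.0007] xang 19.6 q6 1.12 w 0.0151
[0.51178063 0.05810981 0.21228411] [-1.880542    2.19373951  0.21595459] 11.999465078115463
[(array([0.6277, 0.1587]), 72, 0.1004, array([243.,  52.])), (array([0.6187, 0.1714]), 133, 0.0986, array([223.,  57.])), (array([0.6368, 0.1212]), 39, 0.0988, array([297.,  58.])), (array([0.6239, 0.1297]), 59, 0.1007, array([278.,  66.])), (array([0.6049, 0.1635]), 111, 0.0991, array([227.,  79.])), (array([0.6108, 0.1486]), 103, 0.0993, array([249.,  78.])), (array([0.6234, 0.113 ]), 72, 0.099, array([302.,  75.])), (array([0.63  , 0.1139]), 36, 0.1041, array([303.,  71.])), (array([0.6054, 0.1709]), 58, 0.1034, array([222.,  78.])), (array([0.6264, 0.0965]), 82, 0.0987, array([325.,  82.])), (array([0.6332, 0.0939]), 48, 0.1039, array([329.,  77.])), (array([0.6217, 0.0827]), 66, 0.0988, array([343.,  96.])), (array([0.6037, 0.1116]), 38, 0.0997, array([292., 104.])), (array([0.6039, 0.084 ]), 37, 0.0988, array([331., 118.])), (array([0.6034, 0.0973]), 40, 0.0994, array([311., 111.])), (array([0.5221, 0.1822]), 316, 0.0983, array([182., 177.]))]
[(array([0.5965, 0.1947]), 59, 0.0552, array([209.,  88.])), (array([0.5231, 0.1817]), 356, 0.0555, array([197., 173.])), (array([0.5189, 0.1405]), 464, 0.0555, array([242., 190.])), (array([0.5172, 0.0955]), 440, 0.0554, array([286., 208.])), (array([0.5152, 0.0514]), 424, 0.0554, array([328., 224.]))]
[(array([0.5209, 0.1832]), 88, 0.0981, array([204., 274.]))]
[(array([0.5202, 0.1823]), 123, 0.0554, array([210., 274.])), (array([0.5182, 0.1402]), 150, 0.0556, array([237., 274.])), (array([0.5165, 0.0968]), 157, 0.0553, array([264., 275.])), (array([0.5147, 0.0524]), 154, 0.0554, array([291., 276.]))]
```

View pics/w4.png

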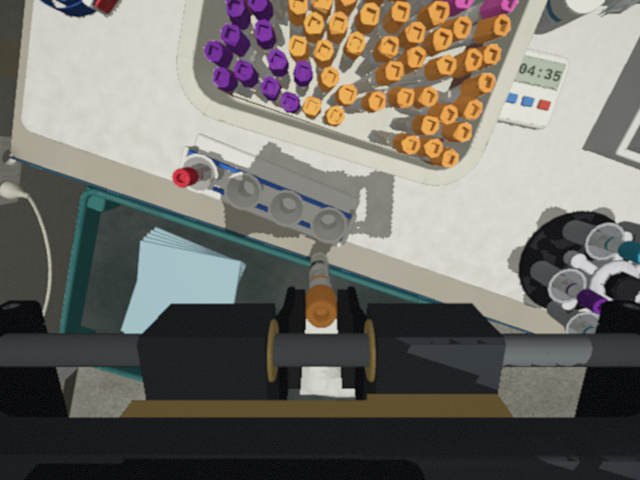

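The held tube is upright in the fingers at (320,305). The free end well's mouth is at (328,224), which is about (.515,.052). I'll descend partway and then correct.

>>> arm_command(
  deltas=[-1,0,0,0.02,0,-1,0,0,0.02,0,-1,0,0,0,0,-1,0,0,0,0],
)

```text
time: 5.35
position: [0.5153, 0.0514, 0.1729]
tool_rot: [0.986, 0.168, 0.0, 0.0]
ft_force: [0.1, -0.2, 0.3]
grip_width: 0.0154
grip_force: 12.0
```

```bash
python3 -c "
from h import *
go([.5155,.052],.077)"
```

```text
t 5.35 roll 0 tx,ty,tz [ 0.0004 -0.0005  0.0959] xang 19.4 q6 1.12 w 0.0154
```

>>> arm_command(
  deltas=[-1,0,0,0.02,0,-1,0,0,0.02,0,-1,0,0,0.02,0,-1,0,0,0.015,0,-1,0,0,0.01,0,-1,0,0,0.01,0,-1,0,0,0,0,-1,0,0,0,0],
)

```text
time: 6.35
position: [0.515, 0.052, 0.0777]
tool_rot: [0.986, 0.169, 0.0, 0.0]
ft_force: [0.7, -0.4, -1.1]
grip_width: 0.0151
grip_force: 12.0
```

>>> arm_command(
  deltas=[-0.2,0,0,0,0,-0.2,0,0,0,0,-0.2,0,0,0,0,-0.2,0,0,-0.02,0,-0.2,0,0,-0.04,0,-0.2,0,0,-0.04,0.176,-0.2,0,0,-0.04,0.176,-0.2,0,0,0,0.176,-0.2,0,0,0,0.176,-0.2,0,0,0,0.176,-0.2,0,0,0,0.174,-0.2,0,0,0,0],
)

```text
time: 7.85
position: [0.5144, 0.052, 0.2174]
tool_rot: [0.937, -0.349, -0.0, 0.0]
ft_force: [-0.9, 0.4, 0.6]
grip_width: 0.0346
grip_force: 0.0
```

Run:
```python
from h import *
p,d=imaging.camera("top"); cv2.imwrite("pics/t5.png",p[200:310,190:540,::-1].repeat(2,0).repeat(2,1))
ct=imaging.camera_params("top"); print(tops(ct,p,d,.0985,np.array([.518,.118]),.12))
L=tops(ct,p,d,.1185,C,.08); print(len(L),L and fit([x[0] for x in L])[0])
c,a=slot(3); go(c,.2,a)
```

```text
[]
5 [ 0.55657139 -0.2322315  -0.19142895]
t 7.9 roll 0.003 tx,ty,tz [0.2196 0.2394 0.0174] xang -40.8 q6 2.17 w 0.0348
```

>>> arm_command(
  deltas=[-0.2,0.0275,0.03,0,0,-0.2,0.0275,0.03,0,0,-0.2,0.0275,0.03,0,0,-0.2,0.0275,0.03,0,0,-0.2,0.0275,0.03,0,0,-0.2,0.0275,0.03,0,0,-0.2,0.0275,0.03,0,0,-0.2,0.0275,0.03,0,0,-0.2,0,0,0.02,0,-0.2,0,0,0,0,-0.2,0,0,0,0],
)

```text
time: 9.28
position: [0.5235, -0.2731, 0.1977]
tool_rot: [0.937, -0.349, 0.0, -0.0]
ft_force: [-0.1, 1.1, 0.7]
grip_width: 0.0352
grip_force: 0.0
```

Run:
```python
from h import *
c,a=slot(3); go(c,.092,a)
ct=imaging.camera_params("top");p,d=imaging.camera("top"); print("stand",tops(ct,p,d,.0985,np.array([.518,.118]),.12))
cp=imaging.camera_params("wrist"); p,d=imaging.camera("wrist")
for x in tops(cp,p,d,.1185,C,.08): print(x)
for k in range(1,7): print(k,slot(k)[0])
```

```text
t 9.28 roll 0.001 tx,ty,tz [-3.000e-04 -1.000e-04  1.057e-01] xang -40.9 q6 1.61 w 0.0352
stand [(array([0.5209, 0.1832]), 88, 0.0983, array([204., 274.])), (array([0.5142, 0.0527]), 83, 0.0987, array([288., 278.]))]
(array([ 0.6084, -0.2451]), 386, 0.1185, array([216., 191.]))
(array([ 0.5917, -0.1965]), 359, 0.1184, array([187., 249.]))
(array([ 0.5245, -0.2741]), 329, 0.1184, array([321., 249.]))
(array([ 0.5437, -0.1895]), 171, 0.1179, array([225., 300.]))
(array([ 0.5063, -0.2272]), 222, 0.1181, array([290., 302.]))
1 [ 0.60844943 -0.24339725]
2 [ 0.57435345 -0.28265873]
3 [ 0.52330402 -0.27276148]
4 [ 0.50635057 -0.22360275]
5 [ 0.54044655 -0.18434127]
6 [ 0.59149598 -0.19423852]
```

>>> arm_command(
  deltas=[-0.2,0,0,0.03,0,-0.2,0,0,0.03,0,-0.2,0,0,0.025,0,-0.2,0,0,0.02,0,-0.2,0,0,0,0,-0.2,0,0,0,0,-1,0,0,0,0,-1,0,0,0,0,-1,0,0,0,0,-1,0,0,0,0],
)

```text
time: 10.62
position: [0.5237, -0.2738, 0.093]
tool_rot: [0.937, -0.35, 0.001, 0.0]
ft_force: [0.4, -0.3, 2.5]
grip_width: 0.0153
grip_force: 12.0
```

>>> arm_command(
  deltas=[-1,0,0,-0.02,0,-1,0,0,-0.03,0,-1,0,0,-0.035,0,-1,0,0,-0.035,0,-1,0,0,0,-0.175,-1,0,0,0,-0.175,-1,0,0,0,-0.175,-1,0,0,0,-0.175,-1,0,0,0,-0.175,-1,0,0,0,-0.175,-1,0,0,0,0,-1,0,0,0,0],
)

```text
time: 12.12
position: [0.5232, -0.2734, 0.2123]
tool_rot: [0.986, 0.165, -0.0, -0.0]
ft_force: [-0.0, -0.2, 0.1]
grip_width: 0.0154
grip_force: 12.0
```

Run:
```python
from h import *
c,a=slot(2); go([.5745,-.2828],.0935,a)
ct=imaging.camera_params("top");p,d=imaging.camera("top"); L=tops(ct,p,d,.1185,C,.08); print(len(L),fit([x[0] for x in L])[0])
print(tops(ct,p,d,.24,C,.1,.012), status.get_obs()["position"])
```

```text
t 12.12 roll 0.0 tx,ty,tz [0.0454 0.0256 0.1188] xang 19.0 q6 0.57 w 0.0154
4 [ 0.56075    -0.21025     0.33369309]
[] [ 0.52328903 -0.27343111  0.21235089]
```

>>> arm_command(
  deltas=[-1,0.015,0.0086,0,0,-1,0.015,0.0085,0,0,-1,0.0154,0.0085,0,0,-1,0,0,0,0,-1,0,0,0,0,-1,0,0,0.02,0,-1,0,0,0.02,0,-1,0,0,0.015,0,-1,0,0,0,0,-1,0,0,0,0],
)

```text
time: 13.42
position: [0.575, -0.2831, 0.1581]
tool_rot: [0.986, 0.167, 0.0, 0.0]
ft_force: [0.5, 0.2, -0.4]
grip_width: 0.0152
grip_force: 12.0
```

Run:
```python
from h import *
c,a=slot(2); go([.5745,-.2828],.0935,a)
cp=imaging.camera_params("wrist"); p,d=imaging.camera("wrist"); cv2.imwrite("pics/w6.png",p[120:400,140:540,::-1].repeat(2,0).repeat(2,1))
L=tops(cp,p,d,.1185,C,.08); print(L)
print("mouths",tops(cp,p,d,.0735,C,.08,.003))
```

```text
t 13.43 roll 0.003 tx,ty,tz [-0.0003 -0.0004  0.0646] xang 19.2 q6 0.6 w 0.0152
[(array([ 0.5925, -0.1957]), 535, 0.1184, array([196., 198.])), (array([ 0.6091, -0.244 ]), 491, 0.1186, array([278., 199.])), (array([ 0.5421, -0.1859]), 492, 0.1182, array([164., 266.])), (array([ 0.5789, -0.2829]), 105, 0.1183, array([320., 266.]))]
mouths [(array([ 0.5941, -0.1961]), 566, 0.0735, array([214., 189.])), (array([ 0.6111, -0.2442]), 610, 0.0736, array([284., 190.])), (array([ 0.5953, -0.1981]), 42, 0.074, array([216., 189.])), (array([ 0.5426, -0.1855]), 491, 0.0735, array([186., 248.])), (array([ 0.5765, -0.2822]), 517, 0.0735, array([319., 248.])), (array([ 0.5688, -0.2381]), 58, 0.0736, array([260., 239.])), (array([ 0.5444, -0.1875]), 62, 0.0736, array([187., 247.])), (array([ 0.5145, -0.2196]), 260, 0.0736, array([224., 298.])), (array([ 0.5319, -0.2643]), 184, 0.0735, array([284., 295.])), (array([ 0.5116, -0.2247]), 58, 0.0734, array([224., 299.]))]
```

View pics/w6.png

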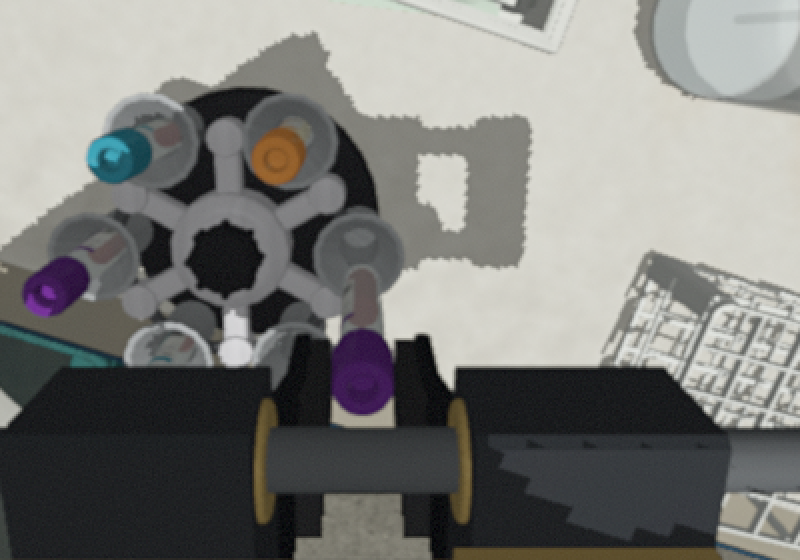

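The purple tube (column 362) lines up with bucket 2 (column 359), so I'm lowering it.

>>> arm_command(
  deltas=[-1,0,0,0.015,0,-1,0,0,0.015,0,-1,0,0,0.015,0,-1,0,0,0.01,0,-1,0,0,0.0085,0,-1,0,0,0,0,-1,0,0,0,0],
)

```text
time: 14.35
position: [0.5748, -0.2828, 0.0941]
tool_rot: [0.986, 0.167, 0.0, 0.0]
ft_force: [0.5, -0.2, 0.1]
grip_width: 0.0153
grip_force: 12.0
```

>>> arm_command(
  deltas=[-0.2,0,0,0,0,-0.2,0,0,0,0,-0.2,0,0,0,0,-0.2,0,0,-0.03,0,-0.2,0,0,-0.04,0,-0.2,0,0,-0.04,-0.175,-0.2,0,0,0,-0.175,-0.2,0,0,0,-0.175,-0.2,0,0,0,-0.175,-0.2,0,0,0,-0.175,-0.2,0,0,0,-0.175,-0.2,0,0,0,0],
)

```text
time: 15.85
position: [0.5746, -0.2827, 0.2039]
tool_rot: [0.77, 0.638, 0.0, -0.0]
ft_force: [0.1, 0.5, -0.4]
grip_width: 0.0346
grip_force: 0.0
```

Run:
```python
from h import *
c,a=slot(4); go(c,.092,a)
cp=imaging.camera_params("wrist"); p,d=imaging.camera("wrist")
for x in tops(cp,p,d,.1185,C,.08): print(x)
```

```text
t 15.85 roll 0.003 tx,ty,tz [ 0.045  -0.0782  0.1119] xang 79.2 q6 -0.44 w 0.0346
(array([ 0.5408, -0.185 ]), 413, 0.1184, array([247., 125.]))
(array([ 0.5912, -0.1948]), 386, 0.1186, array([320., 125.]))
(array([ 0.5073, -0.2238]), 370, 0.1184, array([217., 187.]))
(array([ 0.6079, -0.2433]), 351, 0.1185, array([354., 188.]))
(array([ 0.5738, -0.2829]), 318, 0.1184, array([319., 246.]))
```

>>> arm_command(
  deltas=[-0.2,0.015,-0.026,0,0,-0.2,0.015,-0.026,0,0,-0.2,0.015,-0.026,0,0,-0.2,0,0,0.02,0,-0.2,0,0,0.03,0,-0.2,0,0,0.03,0,-0.2,0,0,0.02,0,-0.2,0,0,0.011,0,-0.2,0,0,0,0,-0.2,0,0,0,0,-1,0,0,0,0,-1,0,0,0,0],
)

```text
time: 17.4
position: [0.5066, -0.2243, 0.0936]
tool_rot: [0.77, 0.638, 0.0, 0.001]
ft_force: [-0.2, 0.2, -0.1]
grip_width: 0.022
grip_force: 0.0
```

>>> arm_command(
  deltas=[-1,0,0,0,0,-1,0,0,0,0],
)

```text
time: 17.65
position: [0.5065, -0.2243, 0.0933]
tool_rot: [0.77, 0.638, 0.0, 0.0]
ft_force: [-0.6, 0.5, 3.2]
grip_width: 0.0153
grip_force: 12.0
```

>>> arm_command(
  deltas=[-1,0,0,-0.02,0,-1,0,0,-0.03,0,-1,0,0,-0.035,0,-1,0,0,-0.035,0,-1,0,0,0,-0.175,-1,0,0,0,-0.175,-1,0,0,0,-0.175,-1,0,0,0,-0.175,-1,0,0,0,-0.175,-1,0,0,0,-0.172,-1,0,0,0,0,-1,0,0,0,0],
)

```text
time: 19.15
position: [0.5062, -0.224, 0.2128]
tool_rot: [0.349, 0.937, 0.0, -0.0]
ft_force: [-0.3, -0.6, -0.3]
grip_width: 0.0152
grip_force: 12.0
```

Run:
```python
from h import *
c,a=slot(3); go([.5236,-.2732],.094,a)
```

```text
t 19.15 roll 0.003 tx,ty,tz [-0.0454 -0.0257  0.1188] xang 139.2 q6 -1.48 w 0.0152
```

>>> arm_command(
  deltas=[-1,-0.015,-0.0086,0,0,-1,-0.015,-0.0086,0,0,-1,-0.0154,-0.0085,0,0,-1,0,0,0,0,-1,0,0,0,0,-1,0,0,0.02,0,-1,0,0,0.02,0,-1,0,0,0.015,0,-1,0,0,0,0,-1,0,0,0,0],
)

```text
time: 20.4
position: [0.5244, -0.2733, 0.1585]
tool_rot: [0.347, 0.938, -0.0, 0.001]
ft_force: [-0.1, 0.5, -0.3]
grip_width: 0.0157
grip_force: 12.0
```

Run:
```python
from h import *
c,a=slot(3); go([.5236,-.2732],.094,a)
cp=imaging.camera_params("wrist"); p,d=imaging.camera("wrist"); cv2.imwrite("pics/w7.png",p[120:400,140:540,::-1].repeat(2,0).repeat(2,1))
```

```text
t 20.4 roll 0.006 tx,ty,tz [ 0.0007 -0.0004  0.0645] xang 139.3 q6 -1.53 w 0.0157
```

View pics/w7.png

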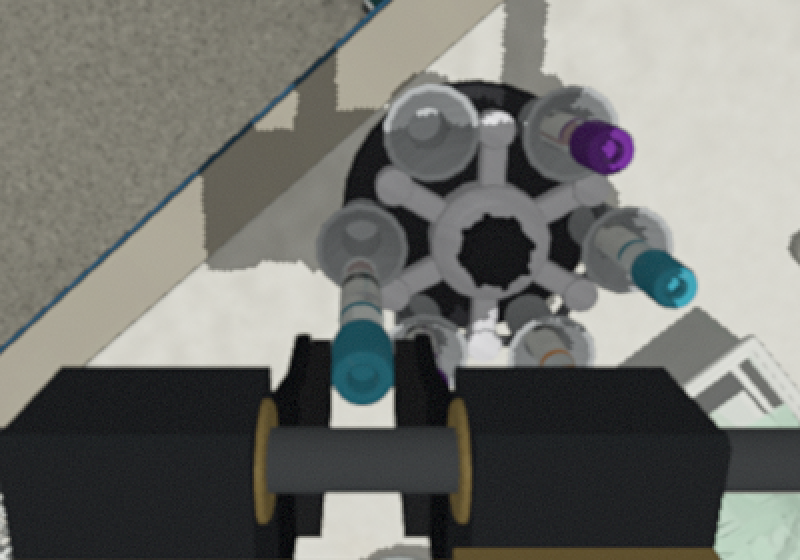

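The teal tube (column 362) lines up with empty bucket 3 (column 361), so I'm lowering it.

>>> arm_command(
  deltas=[-1,0,0,0.015,0,-1,0,0,0.015,0,-1,0,0,0.015,0,-1,0,0,0.01,0,-1,0,0,0.0085,0,-1,0,0,0,0,-1,0,0,0,0],
)

```text
time: 21.32
position: [0.5242, -0.2733, 0.0947]
tool_rot: [0.348, 0.938, -0.0, 0.0]
ft_force: [0.3, -0.8, 0.3]
grip_width: 0.0151
grip_force: 12.0
```

>>> arm_command(
  deltas=[-0.2,0,0,0,0,-0.2,0,0,0,0,-0.2,0,0,0,0,-0.2,0,0,-0.03,0,-0.2,0,0,-0.04,0,-0.2,0,0,-0.04,0.175,-0.2,0,0,0,0.175,-0.2,0,0,0,0.175,-0.2,0,0,0,0.175,-0.2,0,0,0,0.175,-0.2,0,0,0,0.175,-0.2,0,0,0,0],
)

```text
time: 22.82
position: [0.5239, -0.2731, 0.2045]
tool_rot: [0.77, 0.638, -0.0, 0.0]
ft_force: [0.2, 0.4, -0.3]
grip_width: 0.0352
grip_force: 0.0
```

Run:
```python
from h import *
c,a=slot(4); go([.515,.052],.075,a)
cp=imaging.camera_params("wrist"); p,d=imaging.camera("wrist")
for x in tops(cp,p,d,.1185,C,.08): print(x)
```

```text
t 22.82 roll 0.005 tx,ty,tz [ 0.3175 -0.0706  0.1295] xang 79.3 q6 -0.48 w 0.0352
(array([ 0.5401, -0.1849]), 389, 0.1186, array([319., 125.]))
(array([ 0.5905, -0.1947]), 403, 0.1185, array([391., 125.]))
(array([ 0.6073, -0.2431]), 370, 0.1185, array([421., 188.]))
(array([ 0.5241, -0.2724]), 318, 0.1185, array([320., 244.]))
(array([ 0.5733, -0.2827]), 321, 0.1184, array([384., 246.]))
```

Teal is seated in bucket 3. Next I fetch the parked orange tube.

>>> arm_command(
  deltas=[-0.2,0.0397,-0.0088,0,0,-0.2,0.0397,-0.0088,0,0,-0.2,0.0397,-0.0088,0,0,-0.2,0.0397,-0.0088,0,0,-0.2,0.0397,-0.0088,0,0,-0.2,0.0397,-0.0088,0,0,-0.2,0.0397,-0.0088,0,0,-0.2,0.0397,-0.0088,0,0,-0.2,0,0,0.03,0,-0.2,0,0,0,0,-0.2,0,0,0,0],
)

```text
time: 24.25
position: [0.515, 0.0516, 0.175]
tool_rot: [0.771, 0.637, 0.0, 0.0]
ft_force: [-0.5, 0.6, 0.8]
grip_width: 0.0348
grip_force: 0.0
```

Run:
```python
from h import *
c,a=slot(4); go([.515,.052],.075,a)
cp=imaging.camera_params("wrist"); p,d=imaging.camera("wrist")
for x in tops(cp,p,d,.0985,np.array([.518,.118]),.09): print(x)
```

```text
t 24.25 roll 0.003 tx,ty,tz [ 0.0004 -0.0001  0.1   ] xang 79.2 q6 0.07 w 0.0348
(array([0.5212, 0.1826]), 515, 0.0984, array([291.,  59.]))
(array([0.6035, 0.1332]), 109, 0.0991, array([426., 113.]))
(array([0.6008, 0.1184]), 124, 0.099, array([429., 137.]))
(array([0.6027, 0.1019]), 117, 0.099, array([432., 161.]))
(array([0.5151, 0.0532]), 346, 0.0985, array([319., 247.]))
```

>>> arm_command(
  deltas=[-0.2,0,0,0.03,0,-0.2,0,0,0.03,0,-0.2,0,0,0.025,0,-0.2,0,0,0.016,0,-0.2,0,0,0,0,-0.2,0,0,0,0,-1,0,0,0,0,-1,0,0,0,0,-1,0,0,0,0,-1,0,0,0,0],
)

```text
time: 25.55
position: [0.5149, 0.052, 0.0739]
tool_rot: [0.771, 0.637, 0.0, 0.0]
ft_force: [0.7, -0.6, 3.4]
grip_width: 0.0149
grip_force: 12.0
```

>>> arm_command(
  deltas=[-1,0,0,-0.02,0,-1,0,0,-0.03,0,-1,0,0,-0.035,0,-1,0,0,-0.035,0,-1,0,0,-0.02,0,-1,0,0,0,0,-1,0,0,0,0],
)

```text
time: 26.42
position: [0.5136, 0.0521, 0.2125]
tool_rot: [0.771, 0.637, -0.001, -0.001]
ft_force: [-0.0, 0.5, 0.1]
grip_width: 0.0151
grip_force: 12.0
```

Run:
```python
from h import *
c,a=slot(4); go([.5064,-.2240],.0945,a)
```

```text
t 26.43 roll 0.003 tx,ty,tz [-0.2724  0.0455  0.118 ] xang 79.2 q6 0.07 w 0.0151
```

>>> arm_command(
  deltas=[-1,-0.0389,0.0065,0,0,-1,-0.0389,0.0065,0,0,-1,-0.0389,0.0065,0,0,-1,-0.0389,0.0065,0,0,-1,-0.0389,0.0065,0,0,-1,-0.0389,0.0065,0,0,-1,-0.039,0.0065,0,0,-1,0,0,0,0,-1,0,0,0.025,0,-1,0,0,0.028,0,-1,0,0,0,0,-1,0,0,0,0],
)

```text
time: 27.92
position: [0.5082, -0.2236, 0.1606]
tool_rot: [0.77, 0.637, 0.0, -0.0]
ft_force: [-0.9, -0.0, -0.3]
grip_width: 0.0151
grip_force: 12.0
```

Run:
```python
from h import *
c,a=slot(4); go([.5064,-.2240],.0945,a)
cp=imaging.camera_params("wrist"); p,d=imaging.camera("wrist"); cv2.imwrite("pics/w8.png",p[120:400,140:540,::-1].repeat(2,0).repeat(2,1))
```

```text
t 27.93 roll 0.003 tx,ty,tz [-0.0008 -0.0017  0.0661] xang 79.2 q6 -0.43 w 0.0151
```

View pics/w8.png

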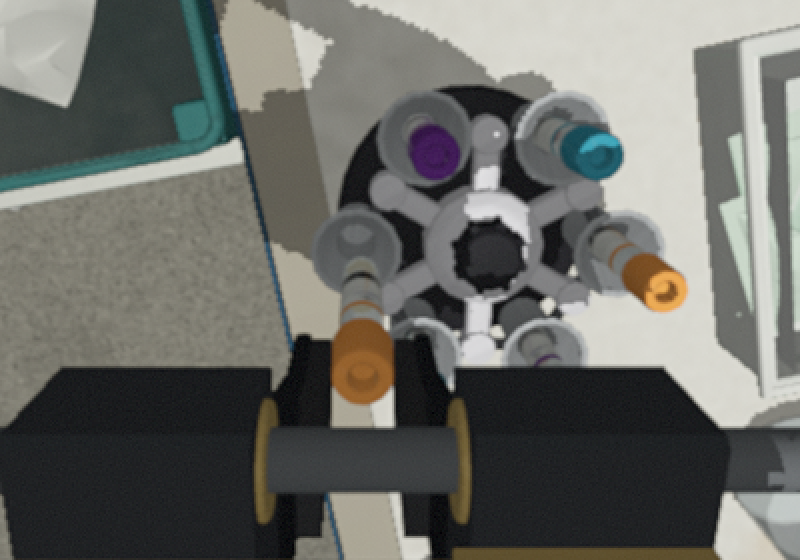

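The orange tube (column 362) sits about 1.7 mm to the right of bucket 4 (column 357), which matches the computed ty of −0.0017. I'll apply that correction and lower.

>>> arm_command(
  deltas=[-1,-0.0006,-0.0016,0,0,-1,0,0,0.015,0,-1,0,0,0.015,0,-1,0,0,0.015,0,-1,0,0,0.012,0,-1,0,0,0.0085,0,-1,0,0,0,0,-1,0,0,0,0],
)

```text
time: 28.98
position: [0.5065, -0.2245, 0.0951]
tool_rot: [0.771, 0.637, 0.0, 0.0]
ft_force: [-0.3, -0.5, -0.0]
grip_width: 0.0152
grip_force: 12.0
```

>>> arm_command(
  deltas=[-0.2,0,0,0,0,-0.2,0,0,0,0,-0.2,0,0,0,0,-0.2,0,0,-0.03,0,-0.2,0,0,-0.04,0,-0.2,0,0,-0.04,0,-0.2,0.04,-0.01,0,0,-0.2,0.04,-0.01,0,0,-0.2,0.04,-0.01,0,0,-0.2,0.04,-0.01,0,0,-0.2,0.04,-0.01,0,0,-0.2,0,0,0,0],
)

```text
time: 30.48
position: [0.4938, -0.0161, 0.205]
tool_rot: [0.769, 0.639, -0.0, -0.001]
ft_force: [0.1, 0.2, -0.1]
grip_width: 0.0349
grip_force: 0.0
```

Run:
```python
from h import *
c=imaging.camera_params("top");p,d=imaging.camera("top"); L=tops(c,p,d,.1185,C,.08)
for x in L: print(x)
print(fit([x[0] for x in L])[0], tops(c,p,d,.0985,np.array([.518,.118]),.12))
cv2.imwrite("pics/t9.png",cv2.resize(p[190:300,190:540,::-1],None,fx=2.28,fy=2.28))
```

```text
(array([ 0.6075, -0.2419]), 98, 0.1185, array([485., 212.]))
(array([ 0.5904, -0.1932]), 91, 0.1184, array([452., 224.]))
(array([ 0.573 , -0.2821]), 99, 0.1186, array([513., 234.]))
(array([ 0.5397, -0.1832]), 97, 0.1186, array([446., 258.]))
(array([ 0.5234, -0.2717]), 98, 0.1186, array([507., 268.]))
(array([ 0.5066, -0.2225]), 98, 0.1186, array([474., 280.]))
[ 0.55676667 -0.23243333 -0.19059633] [(array([0.5208, 0.1832]), 88, 0.0982, array([204., 275.]))]
```

View pics/t9.png

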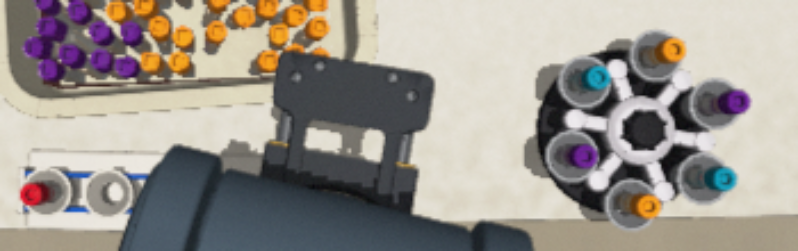

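All six caps are level at 0.1185 m. Opposite pairs match: orange (672,50)/(648,207), purple (737,101)/(584,156), teal (597,77)/(723,179). The red tube hasn't moved.

```bash
python3 -c "
from rig import order
print(order.hand_in())"
```

```text
the job is handed in; nothing more can be done
None
```

The job is handed in at about 31 s: all six tubes are fully down in the rotor, each across from its colour match, and the red tube was never moved.

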